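# Lock a parts case onto its bench station

## Task

Lift the orange parts case by its handle and set it gently down on the fixed blue-lidded case so that the recesses under its foot drop fully home over the two lid lugs, and let go. Then take the red-handled key from the wooden holder, lower it into the lock, and while pressing only gently turn it back and forth until it drops into the hidden slot; turn it clockwise as far as it goes, so that the brass bolt slides out over the foot of the orange case. Leave the key standing in the lock, and do not push the blue reel, the yellow meter or the pale blue soldering station about.

Things in the scene. Friction and masses are not known exactly. Their poses are not given: they have to be found in the camera images.
- base: Fixed station. Origin on the bench under the centre of the lower case (120 in x, 150 in y, blue lid top 45 mm up). On the lid, two conical lugs at y = +-42 mm (28 mm across at the foot, 18 at the top, 9 high). Grey lock tower 64 x 64, 102 mm high, at x = -108 mm; of the 16 mm gap to the lower case a bolt guide takes 9. x points from tower to case, z up. The tower is its tallest part.
- lid_top (a point): Centre of the lower case's lid surface, between the lugs, 45 mm above the bench; axes as the station. The orange case sits fully home when its underside is here.
- lock_mouth (a point): Centre of the lock's mouth on its upright axis, in the tower's top 102 mm above the bench; axes as the station. A round well, 38 mm across with a bevel to 48 mm in its top 10 mm, goes down 36 mm to a turning barrel; a soft black dust seal without resistance hides it. The key rides on the barrel with its tip 36 mm below the mouth; within about 0.1 rad of the barrel's slot it can drop to 54 mm below.
- barrel (a joint): The lock barrel inside the tower: 0 rad = as found, grows turning clockwise seen from above, stop at 0.7; resistance about 0.1 N m, stays where left. Across its top runs a straight slot 12 mm wide, 18 mm deep, across the whole well. As found, the slot's direction is unknown and out of sight: anywhere within 0.46 rad either way of the station's x axis. It turns only with the key down in it.
- bolt (a joint): Brass bolt, 14 mm wide, 8 thick, underside 59 mm above the bench (4 mm above the seated foot flange), driven by the barrel: 0 = drawn in, 0.024 m = fully out over the seated foot flange (barrel at 0.7 rad). It comes out of the tower towards the lower case.
- case: Loose orange and grey case, about 0.55 kg. Origin at the centre of its underside, z up, long side along y. Foot flange 120 (x) by 150 (y) by 10 mm, above it the body, 80 by 134 mm, up to 60 mm. In the foot two recesses 32 x 32 mm, 10 mm deep, at y = +-42 mm, for the lugs; it fits either way round.
- case_handle (a point): Centre of the case's black bar handle: bar 12 x 12 mm, 90 mm long along the case's y, its centre 96 mm above the underside, with 30 mm free beneath it down to the lid (posts at y = +-40 mm).
- holder: Fixed wooden key holder 64 x 64 x 50 mm high; origin at the centre of its underside. The key stands in its slot (36 x 9 mm, 24 mm deep, along x).
- key: Loose key 112 mm long, 0.2 kg. Origin at the blade's lower end (tip), z up, x along the width of blade and handle. Steel blade 32 (x) by 6 (y) mm, 20 high; above it a round pilot 35 mm across (tapered below 28 mm) up to 46 mm, guided by the lock's well; thin shank; red flat handle 60 (x) by 12 (y) mm from 68 to 112 mm. Starts upright in the holder, tip 30 mm above the bench. A half turn makes no difference.
- key_grip (a point): Middle of the key's red handle, 92 mm above the tip; pinch it across its 12 mm thickness (the key's y).
- reel: Blue reel, 60 mm in diameter, 35 mm high, loose, 0.25 kg; to be left alone. Origin under its centre.
- meter: Yellow hand meter 140 x 75 x 40 mm, loose; to be left alone. Origin under its centre.
- station: Pale blue soldering station 100 x 120 x 90 mm high, loose; to be left alone. Origin under its centre.
Things that resemble listed ones, but are neither listed nor needed, are in the scene too. There is more than one size of the case; the one meant has the size given above.

How it is judged:
On the way, in this order (a step that is already met when the one before it is completed fails the run):
1. the orange case sits fully home over the lid lugs and is let go (horizontal distance between case and lid_top below 0.007 m and z of case in the frame of lid_top below 0.003 m and angle between case's own z axis and vertical below 0.06 rad and angle between the y axis of case and the y axis of base, either way round below 0.12 rad and contact force between the fingers and case below 0.2 N), for 0.2 s.
2. the key has dropped into the hidden slot of the lock, with the bolt still drawn in (horizontal distance between key and lock_mouth below 0.008 m and z of key in the frame of lock_mouth below -0.046 m and angle between key's own z axis and vertical below 0.35 rad and value of joint bolt below 0.01 m), for 0.1 s.
3. the key is turned clockwise to the stop and the bolt is out over the foot of the case (horizontal distance between key and lock_mouth below 0.008 m and z of key in the frame of lock_mouth below -0.046 m and angle between key's own z axis and vertical below 0.35 rad and horizontal distance between case and lid_top below 0.007 m and z of case in the frame of lid_top below 0.003 m and angle between case's own z axis and vertical below 0.06 rad and angle between the y axis of case and the y axis of base, either way round below 0.12 rad and value of joint bolt above 0.02 m), for 0.2 s.
At the end, for the whole second after the job is handed in: Case home on the lugs (7 mm sideways, 3 mm height, 0.06 rad level, 0.12 rad square), bolt at least 20 of 24 mm out, key in the slot (tip over 46 mm below the mouth, within 8 mm of the axis, leaning under 0.35 rad), all at rest and let go (all of step 3 and linear speed of each of key, case below 0.02 m/s); the robot touches nothing.
It fails at once if the key is pressed on the lock with more than 80 N before it has dropped into the slot (z of key in the frame of lock_mouth above -0.046 m and (contact force between key and base above 80 N or contact force between key and barrel above 80 N)).
It fails at once if the orange case is dropped onto the station (still faster than 0.45 m/s in its last 10 mm) (horizontal distance between case and lid_top below 0.03 m and z of case in the frame of lid_top below 0.01 m and linear speed of case above 0.45 m/s).
It fails at once if the reel, the meter or the soldering station is pushed more than 30 mm (distance of any of reel, meter, station from where it was at the start of the episode above 0.03 m).
It also fails if it takes over 69 s, if anything falls off the work surface, if the arm or the gripper's body presses on something with over 40 N, if the wrist force passes 120 N, or if a joint passes its speed limit or range.

## Robot

A 7-joint arm with a two-finger parallel gripper is mounted at the origin on the work surface. World frame = base frame: x ahead of the robot, y to its left, z up, the work surface at z = 0. Lengths are in m, angles in rad, forces in N, time in s.
With the tool pointing down it reaches from about 0.35 to 0.9 m from the base axis. Payload 19.9 kg.
Tool frame: the origin (TCP) lies at the very end of the fingers, on their centre line; the grasp point (between the pads) lies 19 mm behind it; z points along the fingers, y is the direction in which the jaws open and shut (so a half turn about z gives the same grasp; the last joint's range is limited). The gripper opens to 85 mm and grips with 20 to 120 N. Pads are 22 mm wide; open, the fingers measure 114 mm over their backs; the gripper's body (76 mm by 85 mm) begins 54 mm behind the grasp point. The pads swing forward as they close: fully open they stand 13 mm farther back than shut.
Start: joints at [1.21, 0.417, -0.01, 1.614, 0.005, 1.111, -0.053], TCP at [0.196, -0.593, 0.231] pointing down, gripper open.
Joint ranges: [-2.81, 2.81], [-0.39, 2.02], [-1.27, 1.25], [0.06, 2.57], [-1.19, 4.33], [0.19, 2], [-2.82, 2.82]. Speed limits (rad/s): [1.89, 1.89, 2.39, 2.39, 3.01, 3.01, 3.01].

## Interface

Orientations are given as a 3x3 rotation matrix whose columns are the frame's x, y, z axes.
In Python, from plant import status, imaging, finish_job gives the robot as it stands.
- The arm moves only by the tool arm_command, never from a script. Its argument "moves" is text: rows parted by semicolons, each of 7 numbers parted by spaces: the shift along the tool's x, y, z in cm, then the turn, a rotation vector about the tool's x, y, z in rad, then the closure, from 0 (fully open) to 1 (shut). A call has 1 to 10 rows; each row is the pose to reach, as a shift and turn from the pose commanded when the call began, along the tool's axes at that moment; what a row does not reach only later rows make up. A row lasts 1/8 s, in which the tool goes at most 62.5 mm and 10.7 degrees, less where a joint would pass 70% of its speed; a pose out of reach is approached as far as the arm can. A call with a gripper value outside its range is refused whole. The fingers move at their own pace and stop on an object; "grip_force" is the grip in N (left out, the last holds). Time passes only in rows, so rows that repeat a pose let the fingers close. It gives the time, the measured TCP pose, the force and the opening at its end, in the units of the state.
- status.observe(): the state, without advancing time (a new reading comes with each control period).
- imaging.read_camera(name): name is "scene" or "top" or "wrist"; returns the picture (480x640x3 uint8, red, green, blue); there is no depth.
- imaging.get_calibration(name): a dict with "camera_matrix" (3x3 intrinsics, pixels), "dist" ([k1, k2, p1, p2, k3] as OpenCV has them; the pictures are not rectified), "R" (3x3) and "t" (3): a world point X has camera coordinates R X + t. Camera axes: x right, y down, z forward; pixel columns grow to the right and rows downward; lengths in m; the calibration is good to about 2 mm. A picture is of the moment at which its call begins: read the wrist's pose just before it. get_calibration takes no time and is no camera call; for the wrist camera it gives the pose at the moment of the call.
- finish_job(): hands the job in, once; it reports no verdict.
Trained networks look in the newest picture that a camera, given by its name, has taken for a name from the list of things; names that differ only in an ending like _2 or _b are one class to them, and where a whole thing is asked for, a point or a joint stands for the part that bears it (a point fixed in the world has none). Each returns a list of dicts, best first, with "confidence" (0 to 1); they miss things now and then, are a little off and sometimes report something else, mostly with a low value. They report only what shows in the picture. A call takes as long as a camera call. They do not tell look-alikes from the thing itself.
- imaging.search_frame(camera, thing): "extent" ([left, top, width, height] in pixels, round what is visible of it).
- imaging.trace(camera, thing): "pixels" (480x640 bool, what is visible of it) and "extent" ([left, top, width, height] in pixels, round what is visible of it).
- imaging.spot_point(camera, thing): "uv" ([column, row] in pixels: a listed point, or the origin of a listed thing).
The state is a dict: "t": time; "joints": joint angles; "qvel": joint speeds; "effort": joint torques, N m; "position": TCP position; "orientation": TCP orientation; "contact_force": force on the tool from outside, world axes, zero at the start; "torque": the same for the moment, N m; "width": finger opening in m.
Only numpy, scipy, OpenCV 4.12 (cv2) and the standard library are available. Lean on these libraries where they do the work, as an engineer would, in place of code of your own. Each camera call takes 0.05 s, during which the arm holds its last target. There are 200 camera calls.

## Working session

There is one attempt and no reset: what is moved stays moved. The work goes in short steps, Python scripts to look and compute and a tool call to move; the robot and the scene stay as the last step left them, time stands still between calls to the robot, and variables do not carry over. Pictures are saved under pics/ and viewed, about 8 in all and at most 12, crops included, and the job is handed in when it is done.

Besides the shell and the picture viewer there is one more tool, called after ">>>" as a command line: name --argument value ..., lists and objects as JSON in quotes. arm_command: Moves the arm, as the interface text tells. Its arguments: {"type":"object","properties":{"moves":{"type":"string"},"grip_force":{"type":"number"}},"required":["moves"]}

```bash
ls; mkdir -p pics
python3 - <<'E'
from plant import status, imaging
import cv2, numpy as np
s=status.observe(); print({k:np.round(v,3).tolist() for k,v in s.items()})
for c in ["scene","top"]:
    im=imaging.read_camera(c); cv2.imwrite(f"pics/{c}0.png",im[:,:,::-1])
    k=imaging.get_calibration(c); print(c,{a:np.round(b,4).tolist() for a,b in k.items()})
    for n in ["base","case","holder","key","reel","meter","station"]:
        print(c,n,[(np.round(d["extent"]).tolist(),round(d["confidence"],2)) for d in imaging.search_frame(c,n)])
    for n in ["lid_top","lock_mouth","case_handle","key_grip","case","holder","key"]:
        print(c,n,[(np.round(d["uv"],1).tolist(),round(d["confidence"],2)) for d in imaging.spot_point(c,n)])
print(status.observe()["t"])
E
```

```text
pics
{'t': 0.0, 'joints': [1.21, 0.418, -0.01, 1.614, 0.005, 1.111, -0.053], 'qvel': [0.001, 0.0, -0.002, 0.001, -0.002, -0.0, -0.0], 'effort': [-0.0, -86.447, 0.679, -43.49, 0.019, 0.007, 0.0], 'position': [0.196, -0.593, 0.231], 'orientation': [[0.95, 0.313, -0.001], [0.313, -0.95, 0.001], [-0.0, -0.001, -1.0]], 'contact_force': [0.479, -0.402, -0.121], 'torque': [-0.025, 0.028, -0.008], 'width': 0.085}
scene {'camera_matrix': [[497.5167, 0.0, 321.377], [0.0, 497.5167, 247.9349], [0.0, 0.0, 1.0]], 'dist': [-0.0246, 0.0, 0.0, 0.0, 0.0], 'R': [[0.5628, 0.8264, -0.0176], [0.657, -0.4601, -0.5972], [-0.5016, 0.3245, -0.8019]], 't': [-0.2441, -0.2998, 1.4908]}
scene base [([308.0, 212.0, 108.0, 113.0], 0.84), ([195.0, 288.0, 77.0, 67.0], 0.75), ([451.0, 228.0, 72.0, 60.0], 0.63)]
scene case [([75.0, 232.0, 101.0, 96.0], 0.95), ([204.0, 231.0, 48.0, 45.0], 0.94), ([196.0, 291.0, 74.0, 69.0], 0.84)]
scene holder [([423.0, 187.0, 36.0, 36.0], 0.71)]
scene key [([434.0, 164.0, 25.0, 36.0], 0.95)]
scene reel [([407.0, 317.0, 29.0, 24.0], 0.81)]
scene meter [([420.0, 188.0, 37.0, 33.0], 0.73)
[... 830 characters left out ...]
7.0], 0.64), ([362.0, 304.0, 43.0, 35.0], 0.55)]
top holder [([162.0, 242.0, 30.0, 25.0], 0.67), ([377.0, 224.0, 63.0, 52.0], 0.55)]
top key [([157.0, 237.0, 22.0, 27.0], 0.89)]
top reel [([268.0, 151.0, 23.0, 27.0], 0.84)]
top meter [([379.0, 153.0, 30.0, 46.0], 0.66)]
top station [([162.0, 156.0, 60.0, 48.0], 0.88)]
top lid_top [([293.6, 215.7], 0.74)]
top lock_mouth [([283.6, 252.9], 0.76)]
top case_handle [([492.8, 341.4], 0.89), ([178.6, 254.5], 0.72), ([414.5, 243.5], 0.71), ([383.8, 323.2], 0.7), ([390.8, 179.6], 0.7)]
top key_grip [([160.7, 250.5], 0.77)]
top case [([475.7, 340.3], 0.96), ([408.6, 246.5], 0.85)]
top holder [([177.6, 256.8], 0.66)]
top key [([174.7, 253.5], 0.85)]
1.5
```

View pics/scene0.png

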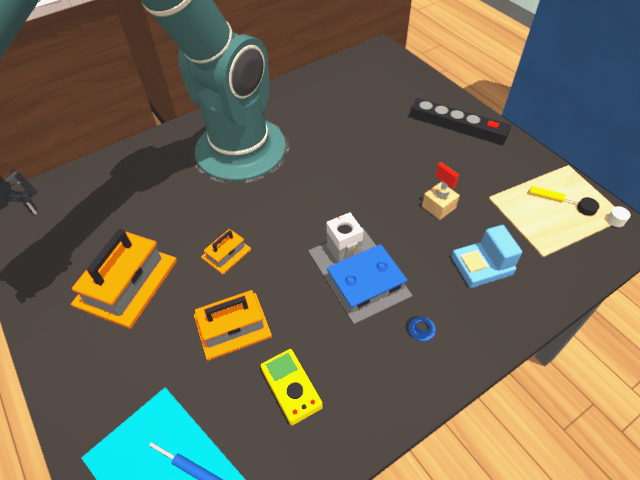

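View pics/top0.png

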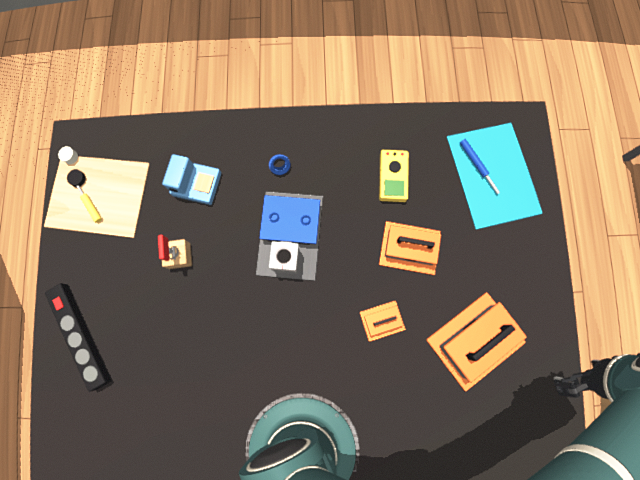

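```bash
cat > h.py <<'E'
import numpy as np, cv2
from plant import status, imaging
def cal(n):
    k=imaging.get_calibration(n); return [np.array(k[a],float) for a in ("camera_matrix","dist","R","t")]
def ray(n,uv,c=None):
    K,d,R,t=c or cal(n); p=cv2.undistortPoints(np.array([[uv]],float),K,d)[0,0]
    v=R.T@np.array([*p,1]); return -R.T@t, v/np.linalg.norm(v)
def onz(n,uv,z,c=None):
    o,v=ray(n,uv,c); return o+v*(z-o[2])/v[2]
def tri(*obs):
    A=0;b=0;L=[]
    for n,uv in obs:
        o,v=ray(n,uv); P=np.eye(3)-np.outer(v,v); A=A+P; b=b+P@o; L.append((o,P))
    X=np.linalg.solve(A,b); return X,[np.linalg.norm(P@(X-o)) for o,P in L]
def proj(n,X,c=None):
    K,d,R,t=c or cal(n); return cv2.projectPoints(np.atleast_2d(X).astype(float),cv2.Rodrigues(R)[0],t,K,d)[0][:,0]
E
python3 - <<'E'
from h import *
np.set_printoptions(precision=3,suppress=True)
for nm,a,b in [("bigH",(106.8,253.4),(492.8,341.4)),("midH",(226.3,302.7),(414.5,243.5)),("smallH",(222.1,241.4),(383.8,323.2)),
 ("big0",(126.7,285),(475.7,340.3)),("mid0",(234.6,325.3),(408.6,246.5)),("lid",(363.5,274),(293.6,215.7)),("mouth",(344.7,226.5),(283.6,252.9)),("grip",(451.1,174),(160.7,250.5)),("tip",(440.2,198.1),(174.7,253.5)),("holder",(439.2,209),(177.6,256.8))]:
    print(nm,*tri(("scene",a),("top",b)))
E
```

```text
bigH [ 0.263 -0.463  0.123] [np.float64(0.00029405173019744773), np.float64(0.00029405173019758277)]
midH [ 0.51  -0.297  0.091] [np.float64(0.0007085380552091754), np.float64(0.00070853805520905)]
smallH [ 0.316 -0.217  0.04 ] [np.float64(0.00011868887851665469), np.float64(0.00011868887851652739)]
big0 [ 0.262 -0.463 -0.009] [np.float64(0.0016113498873060385), np.float64(0.0016113498873060546)]
mid0 [ 0.518 -0.298  0.003] [np.float64(0.00144678709590178), np.float64(0.0014467870959017377)]
lid [0.601 0.005 0.054] [np.float64(0.00012512307802924823), np.float64(0.00012512307802925188)]
mouth [0.494 0.028 0.105] [np.float64(0.0004815363978919248), np.float64(0.00048153639789188645)]
grip [0.512 0.341 0.11 ] [np.float64(0.004300433828654562), np.float64(0.004300433828654739)]
tip [0.514 0.327 0.033] [np.float64(0.0008031267368622853), np.float64(0.0008031267368620921)]
holder [ 0.513  0.336 -0.017] [np.float64(0.0009304218607279718), np.float64(0.0009304218607278737)]
```

Candidates for the case: big (scene 125,280; handle 123 mm high), medium (233,325; handle 91 mm) and small (226,251; handle 40 mm). The 96 mm handle matches the medium one. Its trace is checked below with a close crop.

```bash
cat >> h.py <<'E'
from scipy.optimize import minimize
def box(sx,sy,z0,z1,cx=0,cy=0):
    return np.array([[cx+a*sx/2,cy+b*sy/2,z] for a in(-1,1) for b in(-1,1) for z in(z0,z1)])
CASE=[box(.12,.15,0,.01),box(.08,.134,0,.06),box(.012,.09,.09,.102),box(.012,.01,.06,.1,0,.04),box(.012,.01,.06,.1,0,-.04)]
KEYR=[box(.06,.012,.098,.142)]   # red handle, in holder frame
LID=[box(.12,.15,.035,.045)]
def place(P,p,z=0):
    c,s=np.cos(p[2]),np.sin(p[2]); return P@np.array([[c,-s,0],[s,c,0],[0,0,1]]).T+[p[0],p[1],z]
def render(n,boxes,p,c,z=0):
    m=np.zeros((480*2,640*2),np.uint8)
    for b in boxes: cv2.fillConvexPoly(m,cv2.convexHull(((proj(n,place(b,p,z),c)+.25)*2*16).astype(np.int32)),1,shift=4)
    return m>0
def fit(masks,boxes,p0,z=0):
    big={n:cv2.resize(m.astype(np.uint8),(1280,960),interpolation=cv2.INTER_NEAREST)>0 for n,m in masks.items()}
    cs={n:cal(n) for n in masks}
    def f(q):
        l=0
        for n,M in big.items():
            r=render(n,boxes,q,cs[n],z); l+=1-(r&M).sum()/(r|M).sum()
        return l
    best=min((minimize(f,p0+np.array([0,0,a]),method="Nelder-Mead",options=dict(initial_simplex=p0+np.array([[0,0,a],[.012,0,a],[0,.012,a],[0,0,a+.2]]),xatol=1e-4,fatol=1e-4)) for a in (-.25,0.,.25)),key=lambda r:r.fun)
    return best.x,best.fun
E
python3 - <<'E'
from h import *
np.set_printoptions(precision=3,suppress=True)
M={}; ims={}
for n,at in (("scene",(234,325)),("top",(409,246))):
    ims[n]=imaging.read_camera(n)
    r=[d for d in imaging.trace(n,"case") if d["pixels"][at[1]-6:at[1]+6,at[0]-6:at[0]+6].any() and d["extent"][2]<90]
    print(n,[(d["extent"],round(d["confidence"],2),d["pixels"].sum()) for d in r]); 
    if r: M[n]=r[0]["pixels"]
print("case",fit(M,CASE,np.array([.513,-.298,0.])))
for n in M: print(n,fit({n:M[n]},CASE,np.array([.513,-.298,0.])))
hs={n:cv2.cvtColor(i,cv2.COLOR_RGB2HSV) for n,i in ims.items()}
blue={};red={}
for n,(b,r) in {"scene":((320,235,100,80),(430,155,35,40)),"top":((255,185,75,65),(150,228,25,40))}.items():
    w=np.zeros((480,640),bool); w[b[1]:b[1]+b[3],b[0]:b[0]+b[2]]=1
    blue[n]=(cv2.inRange(hs[n],(105,120,50),(125,255,255))>0)&w
    w[:]=0; w[r[1]:r[1]+r[3],r[0]:r[0]+r[2]]=1
    red[n]=((cv2.inRange(hs[n],(0,170,60),(6,255,255))|cv2.inRange(hs[n],(172,170,60),(180,255,255)))>0)&w
print("lid",fit(blue,LID,np.array([.601,.005,0.])),[m.sum() for m in blue.values()])
print("key",fit(red,KEYR,np.array([.514,.33,0.])),[m.sum() for m in red.values()])
i=ims["scene"].copy()
for n,m in M.items():
    cs=cv2.findContours(m.astype(np.uint8),0,2)[0]
    if n=="scene": cv2.drawContours(i,cs,-1,(0,255,0),1)
a=cv2.resize(i[220:370,60:280],(0,0),fx=3,fy=3,interpolation=2); cv2.imwrite("pics/crop1.png",a[:,:,::-1])
K,d,R,t=cal("wrist"); s=status.observe(); T=s["orientation"]
T=np.array(T); print("wrist cam in tool",T.T@(-R.T@t-s["position"]),"\n",T.T@R.T, K[0,0])
E
```

```text
scene [([196.9, 290.4, 72.9, 69.6], 0.64, np.int64(3399))]
top [([380.9, 223.3, 59.9, 54.0], 0.73, np.int64(2504))]
case (array([ 0.514, -0.301, -0.219]), np.float64(0.10434403180141072))
scene (array([ 0.516, -0.302, -0.202]), np.float64(0.052036830357142905))
top (array([ 0.513, -0.301, -0.224]), np.float64(0.03791606367583211))
lid (array([ 0.597,  0.017, -0.121]), np.float64(0.0733031247644752)) [np.int64(2857), np.int64(2523)]
key (array([0.515, 0.327, 0.031]), np.float64(0.5933152893652915)) [np.int64(346), np.int64(157)]
wrist cam in tool [ 0.081  0.001 -0.143] 
 [[-0.001 -0.95  -0.312]
 [ 1.    -0.001 -0.   ]
 [ 0.    -0.312  0.95 ]] 336.4019919037193
```

View pics/crop1.png

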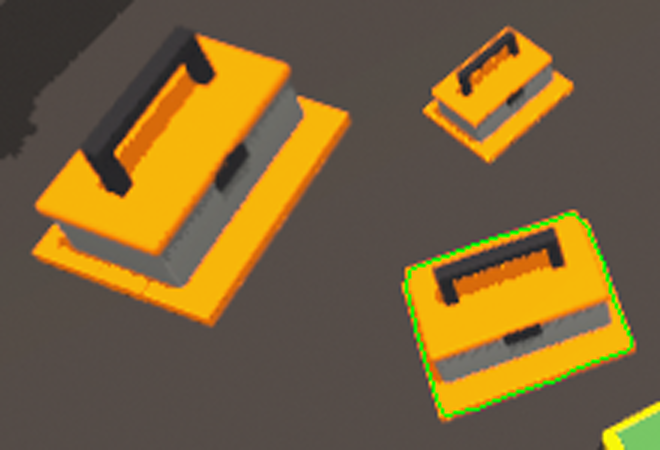

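The crop shows the medium case outlined in green at crop (520,320), scene (233,325). The big one is at crop (185,180) and the small one at (500,95), so the choice stands. Next I move above it.

```bash
cat >> h.py <<'E'
def go(x,y,z,yaw):
    s=status.observe(); T=np.array(s["orientation"]); p=np.array(s["position"])
    G=np.array([[np.cos(yaw),np.sin(yaw),0],[np.sin(yaw),-np.cos(yaw),0],[0,0,-1.]])
    D=T.T@G
    print("t",round(s["t"],2),"shift cm",np.round(100*T.T@([x,y,z]-p),2),"turn",np.round(cv2.Rodrigues(D)[0].ravel(),3))
E
python3 -c "
from h import *
go(.514,-.301,.2,1.351)"
```

```text
t 1.7 shift cm [ 39.38 -17.81   3.12] turn [-0.     0.    -1.032]
```

>>> arm_command --moves "39.4 -17.8 0 0 0 -1.03 0;39.4 -17.8 0 0 0 -1.03 0;39.4 -17.8 0 0 0 -1.03 0;39.4 -17.8 0 0 0 -1.03 0;39.4 -17.8 0 0 0 -1.03 0;39.4 -17.8 0 0 0 -1.03 0;39.4 -17.8 3.1 0 0 -1.03 0;39.4 -17.8 3.1 0 0 -1.03 0;39.4 -17.8 3.1 0 0 -1.03 0;39.4 -17.8 3.1 0 0 -1.03 0" --grip_force 60

```text
t: 2.95
position: [0.5136, -0.3023, 0.2008]
orientation: [[0.222, 0.975, 0.0], [0.975, -0.222, -0.001], [-0.001, 0.0, -1.0]]
contact_force: [-0.7, 0.2, 0.5]
width: 0.0855
```

Run:
```python
from h import *
np.set_printoptions(precision=4,suppress=True)
c=cal("wrist"); im=imaging.read_camera("wrist"); s=status.observe(); print(s["position"],s["qvel"])
for d in imaging.spot_point("wrist","case_handle"): print(d, onz("wrist",d["uv"],.096,c))
for e in [(0,0,.102),(0,.045,.102),(0,-.045,.102)]:
    u=proj("wrist",place(np.array([e]),(.514,-.301,-.22)),c)[0]; print(u); cv2.circle(im,tuple(int(v) for v in u),3,(0,255,0),-1)
cv2.imwrite("pics/w1.png",im[:,:,::-1])
go(.514,-.301,.077,1.351)
```

```text
[ 0.5136 -0.3022  0.2008] [-0.001   0.0006 -0.0037  0.0017 -0.0019 -0.0022 -0.0017]
{'uv': [73.6, 176.6], 'confidence': 0.82} [ 0.3507 -0.2175  0.096 ]
{'uv': [321.5, 238.8], 'confidence': 0.59} [ 0.5171 -0.3047  0.096 ]
[316.5549 237.6209]
[316.2049 177.694 ]
[316.8682 291.2649]
t 3.05 shift cm [ 0.12 -0.   12.38] turn [ 0.001  0.001 -0.004]
```

View pics/w1.png

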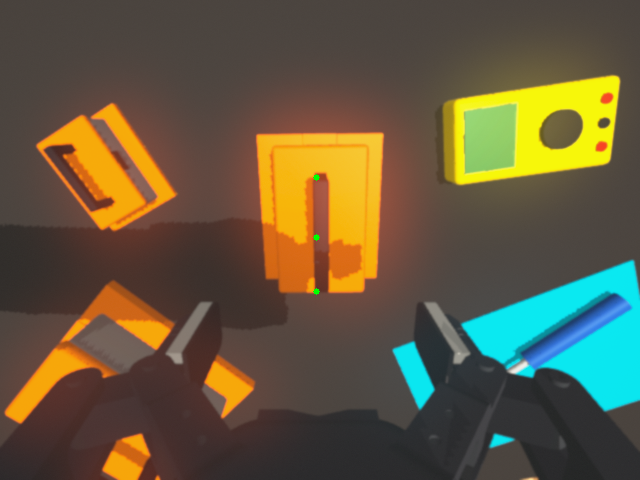

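The wrist view shows the bar at u≈321, from row 175 to 293, parallel to my predicted points at u≈316. So I correct about 3.5 mm along tool y, then go down and grip.

>>> arm_command --moves "0.1 0.35 6 0 0 0 0;0.1 0.35 10 0 0 0 0.3;0.1 0.35 12.1 0 0 0 0.4;0.1 0.35 12.1 0 0 0 0.5;0.1 0.35 12.1 0 0 0 1;0.1 0.35 12.1 0 0 0 1;0.1 0.35 12.1 0 0 0 1;0.1 0.35 12.1 0 0 0 1;0.1 0.35 12.1 0 0 0 1;0.1 0.35 12.1 0 0 0 1" --grip_force 80

```text
t: 4.3
position: [0.5178, -0.3011, 0.0801]
orientation: [[0.22, 0.975, 0.0], [0.975, -0.22, -0.001], [-0.001, 0.0, -1.0]]
contact_force: [-6.0, 0.9, 8.4]
width: 0.0103
```

Run:
```python
from h import *
p=(.597,.017,-.121)
out=[]
for n,(x,y,w,h),k in (("scene",(300,205,120,120),5),("top",(245,185,90,100),6)):
    im=cv2.imread(f"pics/{n}0.png")[y:y+h,x:x+w]; im=cv2.resize(im,(0,0),fx=k,fy=k,interpolation=2)
    a=np.linspace(0,2*np.pi,30); circ=lambda r,cx,cy,z:np.c_[cx+r*np.cos(a),cy+r*np.sin(a),0*a+z]
    L=[box(.12,.15,.045,.045)[[0,2,6,4]],circ(.009,0,.042,.054),circ(.009,0,-.042,.054),circ(.024,-.108,0,.102),box(.064,.064,.102,.102,-.108)[[0,2,6,4]]]
    for l in L:
        q=((proj(n,place(l,p))-[x,y]+.5)*k).astype(np.int32); cv2.polylines(im,[q],True,(0,255,0),1)
    out.append(cv2.resize(im,(399,399*im.shape[0]//im.shape[1])))
H=max(o.shape[0] for o in out); out=[cv2.copyMakeBorder(o,0,H-o.shape[0],0,0,0) for o in out]
cv2.imwrite("pics/st.png",np.hstack(out))
```

```text
(no output)
```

View pics/st.png

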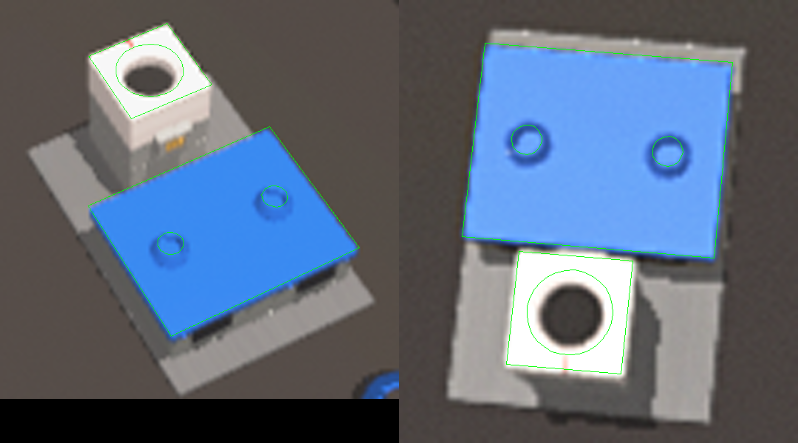

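The fit lies on both views: lid edges, lugs and tower top agree within about 1–2 mm. Station: (0.597, 0.017), yaw −0.121. Lifting and carrying.

>>> arm_command --moves "0 0 -3 0 0 0 1;0 0 -7 0 0 0 1;0 0 -11 0 0 0 1;3 0 -14 0 0 0 1;7 0.1 -14 0 0 -0.02 1;12 0.2 -14 0 0 -0.04 1;17 0.3 -14 0 0 -0.06 1;22 0.4 -14 0 0 -0.08 1;27 0.6 -14 0 0 -0.1 1;30 0.7 -14 0 0 -0.1 1"

```text
t: 5.55
position: [0.5909, -0.0068, 0.2196]
orientation: [[0.119, 0.993, 0.0], [0.993, -0.119, 0.001], [0.001, 0.0, -1.0]]
contact_force: [-0.0, -0.8, -5.1]
width: 0.01
```

>>> arm_command --moves "1.7 0 0 0 0 0 1;2.6 0 0 0 0 0 1;2.7 0 0 0 0 0 1;2.7 0 0 0 0 0 1;2.7 0 0 0 0 0 1"

```text
t: 6.18
position: [0.594, 0.0162, 0.2193]
orientation: [[0.123, 0.992, -0.0], [0.992, -0.123, -0.0], [-0.0, -0.0, -1.0]]
contact_force: [0.9, -0.3, -4.2]
width: 0.01
```

Run:
```python
from h import *
np.set_printoptions(precision=4,suppress=True)
s=status.observe(); p=s["position"]; print(p,s["width"],s["contact_force"],s["torque"])
z=p[2]-.0801
ims=[]
for n in ("scene","top"):
    im=imaging.read_camera(n).copy(); c=cal(n)
    for q,col in (((.597,.017,-.121),(0,255,0)),((p[0],p[1],-.121),(255,0,255))):
        for b in CASE[:2]:
            u=proj(n,place(b,q,z),c); h=cv2.convexHull(u.astype(np.float32)).astype(np.int32); cv2.polylines(im,[h],True,col,1)
    u=proj(n,[[.597,.017,.1]],c)[0].astype(int); a=im[u[1]-75:u[1]+75,u[0]-75:u[0]+75]
    ims.append(cv2.resize(a,(400,400),interpolation=2))
cv2.imwrite("pics/carry.png",np.hstack(ims)[:,:,::-1])
go(.597,.017,.19,1.45)
```

```text
[0.594  0.0162 0.2193] 0.009989284526098003 [ 0.8704 -0.3366 -4.224 ] [-0.0154  0.0391 -0.0166]
t 6.28 shift cm [0.08 0.29 2.93] turn [-0.     0.    -0.002]
```

View pics/carry.png

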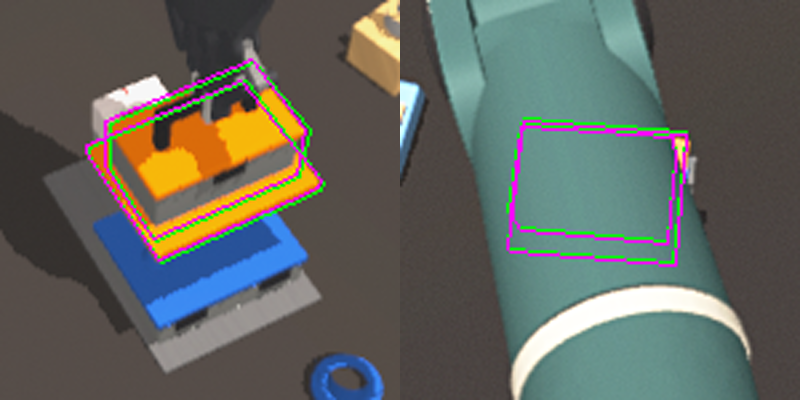

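The case is level in the hand and agrees with the outline at the TCP (magenta, within about 2 mm). Now lowering.

>>> arm_command --moves "0.1 0.25 3 0 0 0 1;0.1 0.25 5.5 0 0 0 1;0.1 0.25 7 0 0 0 1;0.1 0.25 7.8 0 0 0 1;0.1 0.25 8.3 0 0 0 1;0.1 0.25 8.6 0 0 0 1;0.1 0.25 8.6 0 0 0 1"

```text
t: 7.15
position: [0.5968, 0.0178, 0.1335]
orientation: [[0.122, 0.993, 0.0], [0.993, -0.122, 0.0], [0.0, 0.0, -1.0]]
contact_force: [0.0, 0.9, -3.7]
width: 0.0105
```

>>> arm_command --moves "0 0 0.3 0 0 0 1;0 0 0.5 0 0 0 1;0 0 0.7 0 0 0 1;0 0 0.9 0 0 0 1;0 0 0.9 0 0 0 1"

```text
t: 7.78
position: [0.5964, 0.0179, 0.1251]
orientation: [[0.122, 0.993, -0.0], [0.993, -0.122, -0.0], [-0.0, -0.0, -1.0]]
contact_force: [-10.4, -1.5, 14.3]
width: 0.01
```

>>> arm_command --moves "0 0 0 0 0 0 0;0 0 0 0 0 0 0;0 0 0 0 0 0 0;0 0 0 0 0 0 0;0 0 -3 0 0 0 0;0 0 -7 0 0 0 0;0 0 -10 0 0 0 0;0 0 -10 0 0 0 0;0 0 -10 0 0 0 0"

```text
t: 8.9
position: [0.5964, 0.0177, 0.2237]
orientation: [[0.122, 0.993, -0.001], [0.993, -0.122, -0.0], [-0.0, -0.001, -1.0]]
contact_force: [-0.2, -0.0, -0.3]
width: 0.0853
```

Run:
```python
from h import *
np.set_printoptions(precision=4,suppress=True)
s=status.observe(); p=s["position"]; print(p,s["width"],s["contact_force"])
ims=[]
for n in ("scene","wrist"):
    c=cal(n); im=imaging.read_camera(n).copy()
    for b in CASE[:2]+CASE[2:3]:
        u=proj(n,place(b,(.597,.017,-.121),.045),c); h=cv2.convexHull(u.astype(np.float32)).astype(np.int32); cv2.polylines(im,[h],True,(0,255,0),1)
    if n=="scene":
        u=proj(n,[[.597,.017,.1]],c)[0].astype(int); im=im[u[1]-60:u[1]+60,u[0]-60:u[0]+60]; im=cv2.resize(im,(400,400),interpolation=2)
    else: im=cv2.resize(im,(400,300)); im=cv2.copyMakeBorder(im,0,100,0,0,0)
    ims.append(im)
cv2.imwrite("pics/seat.png",np.hstack(ims)[:,:,::-1])
go(.515,.327,.26,3.17)
```

```text
[0.5964 0.0177 0.2237] 0.08525021672900883 [-0.1903 -0.028  -0.2645]
t 9.0 shift cm [ 29.71 -11.84  -3.65] turn [-0.001 -0.001 -1.721]
```

View pics/seat.png

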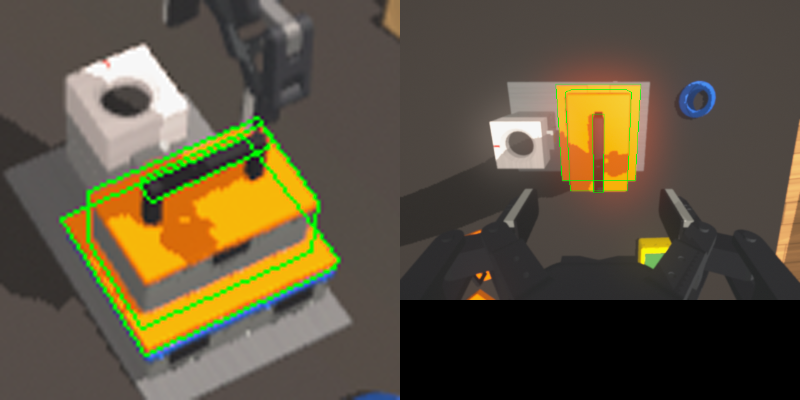

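The case sits squarely on the lid in both views and the outline computed for fully home matches. Next, the key.

>>> arm_command --moves "5 -2 -2.5 0 0 -0.18 0;10 -4 -2.5 0 0 -0.36 0;15 -6 -2.5 0 0 -0.54 0;20 -8 -2.5 0 0 -0.72 0;24 -10 -2.5 0 0 -0.9 0;27 -11 -2.5 0 0 -1.08 0;29.7 -11.8 -2.5 0 0 -1.26 0;29.7 -11.8 -2.5 0 0 -1.44 0;29.7 -11.8 -2.5 0 0 -1.62 0;29.7 -11.8 -2.5 0 0 -1.72 0"

```text
t: 10.25
position: [0.5154, 0.3269, 0.2484]
orientation: [[-0.999, -0.032, -0.001], [-0.032, 0.999, -0.0], [0.001, -0.0, -1.0]]
contact_force: [-1.1, 0.1, 0.5]
width: 0.0856
```

>>> arm_command --moves "0 0 0 0 0 0 0;0 0 0 0 0 0 0"

```text
t: 10.5
position: [0.5156, 0.3269, 0.2489]
orientation: [[-1.0, -0.025, -0.001], [-0.025, 1.0, -0.0], [0.001, -0.0, -1.0]]
contact_force: [-0.3, -0.4, -0.3]
width: 0.0854
```

Run:
```python
from h import *
np.set_printoptions(precision=4,suppress=True)
s=status.observe(); print(s["t"],s["position"],np.array(s["joints"]))
c=cal("wrist"); im=imaging.read_camera("wrist")
hs=cv2.cvtColor(im,cv2.COLOR_RGB2HSV); m=cv2.inRange(hs,(0,150,60),(7,255,255))|cv2.inRange(hs,(172,150,60),(180,255,255))
n,l,st,ce=cv2.connectedComponentsWithStats(m); i=1+np.argmax(st[1:,4]); print(st[i],ce[i],onz("wrist",ce[i],.142,c))
M=l==i
for d in imaging.spot_point("wrist","key_grip"): print(d,onz("wrist",d["uv"],.122,c))
p,f=fit({"wrist":M},KEYR,np.array([.515,.327,0.])); print(p,f)
im=im.copy(); u=proj("wrist",place(KEYR[0],p),c); cv2.polylines(im,[cv2.convexHull(u.astype(np.float32)).astype(np.int32)],True,(0,255,0),1)
cv2.imwrite("pics/key.png",im[:,:,::-1])
```

```text
10.5 [0.5156 0.3269 0.2489] [ 0.0515  0.5342 -0.9331  1.6088  0.4488  1.2289  0.6268]
[ 306  190   21   82 1193] [315.3236 231.829 ] [0.5128 0.3248 0.142 ]
{'uv': [321.5, 226.7], 'confidence': 0.75} [0.5143 0.3298 0.122 ]
[0.5175 0.3255 0.0922] 0.12290502793296088
```

View pics/key.png

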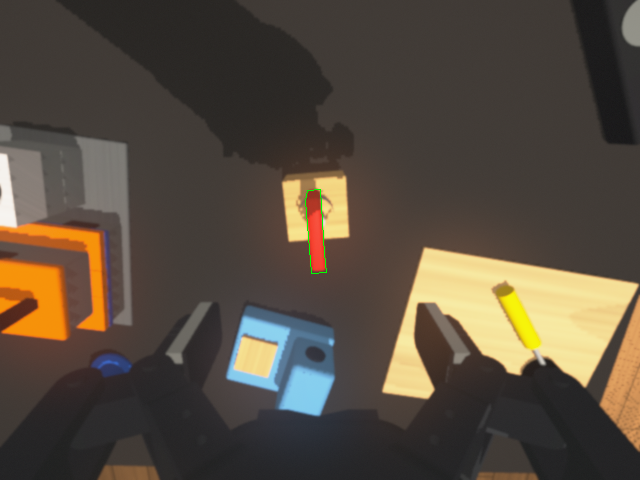

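The wrist view shows the red handle at (316,232), lying along image rows, with the outline fitting it: centre (0.5175, 0.3255), yaw 0.09. I go down and grip it.

```bash
python3 -c "
from h import *
go(.5172,.3257,.103,3.234)"
```

```text
t 10.6 shift cm [-0.16 -0.13 14.62] turn [-0.    -0.    -0.067]
```

>>> arm_command --moves "-0.15 -0.13 5 0 0 -0.067 0;-0.15 -0.13 10 0 0 -0.067 0.3;-0.15 -0.13 14.5 0 0 -0.067 0.5;-0.15 -0.13 14.5 0 0 -0.067 0.5;-0.15 -0.13 14.5 0 0 -0.067 1;-0.15 -0.13 14.5 0 0 -0.067 1;-0.15 -0.13 14.5 0 0 -0.067 1;-0.15 -0.13 14.5 0 0 -0.067 1;-0.15 -0.13 14.5 0 0 -0.067 1" --grip_force 60

```text
t: 11.72
position: [0.5181, 0.3265, 0.1064]
orientation: [[-0.996, -0.094, 0.003], [-0.094, 0.996, 0.002], [-0.003, 0.001, -1.0]]
contact_force: [-0.1, -0.6, 9.0]
width: 0.0114
```

>>> arm_command --moves "0 0 -2 0 0 0 1;0 0 -6 0 0 0 1;0 0 -12 0 0 0 1;1 -5 -12 0 0 0.05 1;2 -10 -12 0 0 0.1 1;3 -15 -12 0 0 0.15 1;4 -20 -12 0 0 0.215 1;5 -25 -12 0 0 0.215 1;5.6 -28.2 -12 0 0 0.215 1;5.6 -29.2 -12 0 0 0.215 1"

```text
t: 12.98
position: [0.4889, 0.0278, 0.2255]
orientation: [[-0.992, 0.123, 0.001], [0.123, 0.992, -0.001], [-0.001, -0.001, -1.0]]
contact_force: [0.1, 0.6, -2.1]
width: 0.011
```

>>> arm_command --moves "0 0 0 0 0 0 1;0 0 0 0 0 0 1;0 0 0 0 0 0 1"

```text
t: 13.35
position: [0.4889, 0.0309, 0.2244]
orientation: [[-0.993, 0.119, -0.0], [0.119, 0.993, 0.0], [0.0, 0.0, -1.0]]
contact_force: [-0.2, 0.7, -1.6]
width: 0.0114
```

Run:
```python
from h import *
np.set_printoptions(precision=4,suppress=True)
s=status.observe(); print(s["t"],s["position"],np.array(s["joints"]),s["contact_force"],s["width"])
TZ=s["position"][2]; a=np.linspace(0,2*np.pi,40); ims=[]
go(.4898,.03,.2,3.02)
for n in ("wrist","scene"):
    c=cal(n); im=imaging.read_camera(n).copy()
    print(n,[(d["uv"],d["confidence"],onz(n,d["uv"],.102,c)) for d in imaging.spot_point(n,"lock_mouth")])
    print(n,[(d["uv"],d["confidence"],onz(n,d["uv"],TZ-.0764,c)) for d in imaging.spot_point(n,"key")])
    C=np.c_[-.108+.024*np.cos(a),.024*np.sin(a),0*a+.102]
    for l in (C,box(.064,.064,.102,.102,-.108)[[0,2,6,4]]): cv2.polylines(im,[np.int32(proj(n,place(l,(.597,.017,-.121)),c))],True,(0,255,0),1)
    p=s["position"]; T=np.array(s["orientation"])
    q=(p[0],p[1],np.arctan2(-T[1,0],-T[0,0])); k=box(.06,.012,.068,.112); b=box(.032,.006,0,.02)
    for l in (k,b): cv2.polylines(im,[cv2.convexHull(proj(n,place(l,q,TZ-.0764),c).astype(np.float32)).astype(np.int32)],True,(255,0,255),1)
    u=proj(n,[[.49,.03,.13]],c)[0].astype(int); r=110 if n=="wrist" else 50
    x0,y0=np.clip(u-r,0,None); ims.append(cv2.resize(im[y0:y0+2*r,x0:x0+2*r],(400,400),interpolation=2))
cv2.imwrite("pics/lock.png",np.hstack(ims)[:,:,::-1])
```

```text
13.35 [0.4889 0.0309 0.2244] [ 0.6891  0.3023 -0.9507  1.9257  0.2819  1.0541  1.07  ] [-0.1778  0.7138 -1.6066] 0.01135474506222124
t 13.35 shift cm [-0.1  -0.08  2.44] turn [ 0.    -0.     0.002]
wrist [([311.9, 233.2], 0.62, array([0.4914, 0.0257, 0.102 ]))]
wrist [([316.4, 248.8], 0.79, array([0.489 , 0.0299, 0.148 ])), ([318.9, 315.2], 0.69, array([0.5412, 0.0254, 0.148 ]))]
scene [([344.8, 228.5], 0.55, array([0.4973, 0.0254, 0.102 ]))]
scene [([344.7, 214.1], 0.59, array([0.4926, 0.0274, 0.148 ]))]
```

View pics/lock.png

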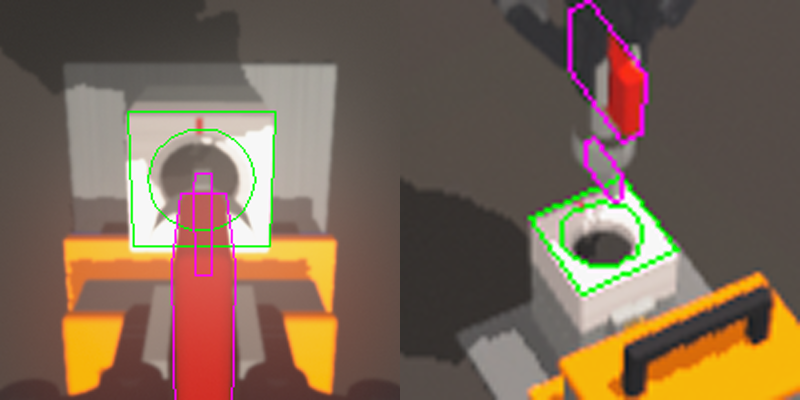

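The tower outline sits right within about 2 mm, and the key hangs upright over the mouth (hole centre at crop (200,175), key predicted at (203,180)). Lowering.

>>> arm_command --moves "-0.1 -0.08 2 0 0 0 1;-0.1 -0.08 4 0 0 0 1;-0.1 -0.08 5 0 0 0 1;-0.1 -0.08 6 0 0 0 1;-0.1 -0.08 7 0 0 0 1;-0.1 -0.08 7.6 0 0 0 1;-0.1 -0.08 7.6 0 0 0 1"

```text
t: 14.52
position: [0.4899, 0.0288, 0.148]
orientation: [[-0.993, 0.12, 0.0], [0.12, 0.993, 0.0], [-0.0, 0.0, -1.0]]
contact_force: [3.0, -0.4, -4.4]
width: 0.0113
```

>>> arm_command --moves "0 0 0.2 0 0 0 1;0 0 0.4 0 0 0 1;0 0 0.6 0 0 0 1;0 0 0.6 0 0 0 1"

```text
t: 15.02
position: [0.4901, 0.0288, 0.1424]
orientation: [[-0.993, 0.121, 0.001], [0.121, 0.993, 0.0], [-0.001, 0.0, -1.0]]
contact_force: [5.9, -0.9, 0.2]
width: 0.0117
```

>>> arm_command --moves "0 0 0.1 0 0 0 1;0 0 0.2 0 0 0 1;0 0 0.2 0 0 0 1"

```text
t: 15.4
position: [0.4906, 0.0289, 0.1408]
orientation: [[-0.993, 0.121, 0.002], [0.121, 0.993, 0.0], [-0.002, 0.0, -1.0]]
contact_force: [6.4, -0.3, 5.2]
width: 0.0111
```

>>> arm_command --moves "-0.1 0 0.1 0 0 0.04 1;-0.1 0 0.2 0 0 0.08 1;-0.1 0 0.2 0 0 0.12 1;-0.1 0 0.2 0 0 0.16 1;-0.1 0 0.2 0 0 0.16 1"

```text
t: 16.02
position: [0.491, 0.0284, 0.1382]
orientation: [[-0.96, 0.279, 0.0], [0.279, 0.96, -0.0], [-0.0, -0.0, -1.0]]
contact_force: [6.8, -2.3, -2.6]
width: 0.0113
```

>>> arm_command --moves "0 0 0.15 0 0 0 1;0 0 0.3 0 0 0 1;0 0 0.3 0 0 0 1"

```text
t: 16.4
position: [0.4911, 0.0286, 0.1353]
orientation: [[-0.961, 0.278, 0.001], [0.278, 0.961, 0.0], [-0.001, 0.0, -1.0]]
contact_force: [6.5, -1.6, -1.0]
width: 0.0114
```

>>> arm_command --moves "0 0 0.2 0 0 0 1;0 0 0.4 0 0 0 1;0 0 0.5 0 0 0 1;0 0 0.5 0 0 0 1"

```text
t: 16.9
position: [0.4912, 0.0286, 0.1303]
orientation: [[-0.961, 0.278, 0.001], [0.278, 0.961, -0.0], [-0.001, 0.0, -1.0]]
contact_force: [7.1, -1.6, -0.3]
width: 0.0111
```

>>> arm_command --moves "0 0 0.2 0 0 0 1;0 0 0.4 0 0 0 1;0 0 0.5 0 0 0 1;0 0 0.5 0 0 0 1"

```text
t: 17.4
position: [0.4912, 0.0286, 0.1253]
orientation: [[-0.961, 0.278, 0.001], [0.278, 0.961, 0.0], [-0.001, 0.0, -1.0]]
contact_force: [6.8, -1.4, 0.7]
width: 0.0111
```

Run:
```python
from h import *
np.set_printoptions(precision=4,suppress=True)
s=status.observe(); print(s["position"],s["contact_force"],s["torque"],np.array(s["joints"]))
p=s["position"]; T=np.array(s["orientation"]); ims=[]
for n in ("scene","wrist"):
    c=cal(n); im=imaging.read_camera(n).copy()
    q=(p[0],p[1],np.arctan2(-T[1,0],-T[0,0])); k=box(.06,.012,.068,.112)
    cv2.polylines(im,[cv2.convexHull(proj(n,place(k,q,.048),c).astype(np.float32)).astype(np.int32)],True,(255,0,255),1)
    u=proj(n,[[.50,.03,.13]],c)[0].astype(int); r=110 if n=="wrist" else 50
    x0,y0=np.clip(u-r,0,None); ims.append(cv2.resize(im[y0:y0+2*r,x0:x0+2*r],(400,400),interpolation=2))
cv2.imwrite("pics/in.png",np.hstack(ims)[:,:,::-1])
```

```text
[0.4912 0.0286 0.1253] [ 6.8389 -1.3994  0.7273] [-0.4132 -1.8354 -0.0206] [ 0.559   0.4388 -0.819   2.0131  0.421   0.8629  0.7956]
```

View pics/in.png

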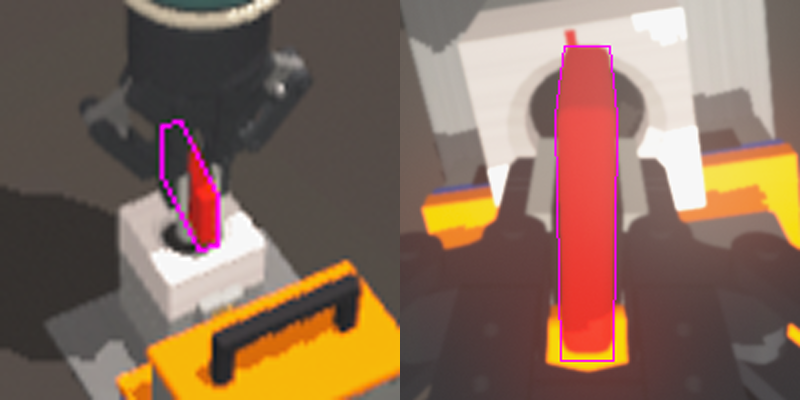

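The outline for a tip at 48 mm matches the red handle in both views, so the key has dropped in. Now I turn it clockwise.

>>> arm_command --moves "0 0 0 0 0 0.1 1;0 0 0 0 0 0.2 1;0 0 0 0 0 0.3 1;0 0 0 0 0 0.4 1;0 0 0 0 0 0.5 1;0 0 0 0 0 0.6 1;0 0 0 0 0 0.6 1"

```text
t: 18.38
position: [0.4909, 0.0282, 0.1252]
orientation: [[-0.634, 0.773, 0.0], [0.773, 0.634, -0.001], [-0.001, -0.0, -1.0]]
contact_force: [6.0, -4.5, -0.4]
width: 0.0113
```

Run:
```python
from h import *
s=status.observe(); T=np.array(s["orientation"]); print(s["t"],s["position"],np.round(s["contact_force"],1),np.round(s["torque"],3),"key yaw rel base",np.arctan2(-T[1,0],-T[0,0])+.121)
```

```text
18.375 [0.49093641 0.02816501 0.12522515] [ 6.  -4.5 -0.4] [-1.063 -1.628  0.012] key yaw rel base -0.7626002667626763
```

>>> arm_command --moves "0 0 0 0 0 0.08 1;0 0 0 0 0 0.16 1;0 0 0 0 0 0.24 1;0 0 0 0 0 0.24 1"

```text
t: 18.88
position: [0.4908, 0.028, 0.1252]
orientation: [[-0.434, 0.901, -0.0], [0.901, 0.434, -0.001], [-0.001, -0.001, -1.0]]
contact_force: [4.9, -6.9, 1.6]
width: 0.0115
```

Run:
```python
from h import *
s=status.observe(); T=np.array(s["orientation"]); print(s["t"],s["position"],np.round(s["contact_force"],1),np.round(s["torque"],3),"key yaw rel base",np.arctan2(-T[1,0],-T[0,0])+.121,np.round(s["joints"],2))
n="scene"; c=cal(n); im=imaging.read_camera(n)
print([(d["extent"],d["confidence"]) for d in imaging.search_frame(n,"bolt")])
a=im[215:275,320:400]; cv2.imwrite("pics/bolt.png",cv2.resize(a,(800,600),interpolation=2)[:,:,::-1])
```

```text
18.875 [0.49078346 0.02799292 0.12523232] [ 4.9 -6.9  1.6] [-1.679 -1.182  1.338] key yaw rel base -1.000727594787932 [ 0.41  0.39 -0.63  2.02  0.31  0.83  0.05]
[([422.2, 185.1, 34.1, 35.3], 0.69), ([261.4, 349.8, 62.1, 76.3], 0.41)]
```

View pics/bolt.png

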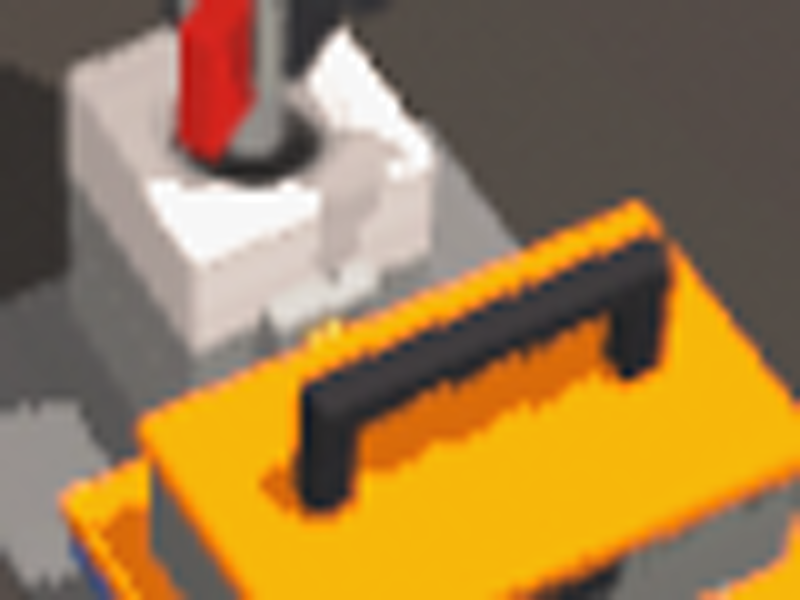

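>>> arm_command --moves "0 0 0 0 0 0.05 1;0 0 0 0 0 0.05 1;0 0 0 0 0 0.05 1"

```text
t: 19.35
position: [0.4908, 0.028, 0.1253]
orientation: [[-0.391, 0.921, 0.0], [0.921, 0.391, -0.002], [-0.002, -0.001, -1.0]]
contact_force: [3.9, -7.6, 3.2]
width: 0.0113
```

Run:
```python
from h import *
s=status.observe(); T=np.array(s["orientation"]); print(s["t"],s["position"],np.round(s["contact_force"],1),np.round(s["torque"],3),"key yaw rel base",np.arctan2(-T[1,0],-T[0,0])+.121)
```

```text
19.35 [0.49079962 0.02799157 0.12531655] [ 3.9 -7.6  3.2] [-1.786 -1.017  2.124] key yaw rel base -1.0484852479358377
```

>>> arm_command --moves "0 0 0 0 0 0 0.3;0 0 0 0 0 0 0.3;0 0 0 0 0 0 0.3;0 0 -1 0 0 0 0.3;0 0 -3 0 0 0 0.3;0 0 -7 0 0 0 0.3;0 0 -11 0 0 0 0;0 0 -14 0 0 0 0;0 0 -14 0 0 0 0;0 0 -14 0 0 0 0"

```text
t: 20.6
position: [0.4905, 0.0286, 0.2651]
orientation: [[-0.389, 0.921, -0.0], [0.921, 0.389, -0.0], [0.0, -0.0, -1.0]]
contact_force: [0.2, -0.2, 0.4]
width: 0.0856
```

Run:
```python
from h import *
np.set_printoptions(precision=4,suppress=True)
s=status.observe(); print(s["t"],s["position"],s["contact_force"],s["width"]); B=(.597,.017,-.121); ims=[]
for n in ("scene","wrist"):
    c=cal(n); im=imaging.read_camera(n); 
    u0=proj(n,[[.51,.028,.09]],c)[0].astype(int); w=40 if n=="scene" else 100
    x,y=np.clip(u0-w,0,[640-2*w,480-2*w]); k=400/(2*w); a=cv2.resize(im[y:y+2*w,x:x+2*w],(400,400),interpolation=2)
    L=[((0,255,0),np.array([[-.067+d,v,.067] for d in(0,.024) for v in(-.007,.007)])[[0,1,3,2]],B,0),
       ((255,0,255),box(.06,.012,.068,.112),(.4905,.0285,-1.1),.048)]
    for col,P,q,z in L:
        h=cv2.convexHull(((proj(n,place(P,q,z),c)-[x,y]+.5)*k).astype(np.float32)).astype(np.int32); cv2.polylines(a,[h],True,col,1)
    ims.append(a)
cv2.imwrite("pics/end.png",np.hstack(ims)[:,:,::-1])
```

```text
20.6 [0.4905 0.0286 0.2651] [ 0.1808 -0.2129  0.4246] 0.0856109600514752
```

View pics/end.png

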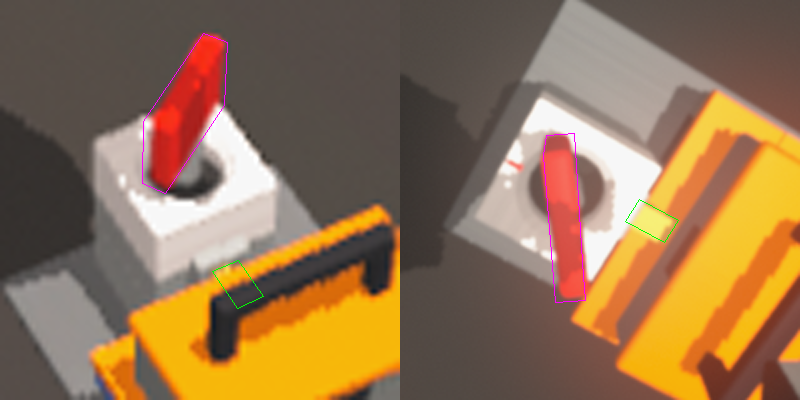

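Both views show the key standing in the lock and the brass bolt out over the flange (right crop, 652,220). I check lean, height and bolt extension numerically before handing in.

Run:
```python
from h import *
np.set_printoptions(precision=4,suppress=True)
B=(.597,.017,-.121); c=cal("wrist"); im=imaging.read_camera("wrist")
for d in np.arange(-.074,-.034,.002):
    u=proj("wrist",place(np.array([[d,0,.067]]),B),c)[0].round().astype(int); print(round(d,3),im[u[1],u[0]],end=" ")
M={}
for n in ("scene","wrist"):
    i=imaging.read_camera(n); hs=cv2.cvtColor(i,cv2.COLOR_RGB2HSV); m=cv2.inRange(hs,(0,150,60),(5,255,255))|cv2.inRange(hs,(172,150,60),(180,255,255))
    w=np.zeros_like(m); u=proj(n,[[.49,.03,.14]])[0].astype(int); r=35 if n=="scene" else 60; w[u[1]-r:u[1]+r,u[0]-r:u[0]+r]=1
    k,l,st,_=cv2.connectedComponentsWithStats(m*w); M[n]=l==1+np.argmax(st[1:,4])
for z in (.040,.048,.056,.066): print("\nkey z",z,fit(M,[box(.06,.012,.068,.112)],np.array([.4905,.0285,-1.1]),z))
for n in ("scene","wrist"): print(n,fit({n:M[n]},[box(.06,.012,.068,.112)],np.array([.4905,.0285,-1.1]),.048))
```

```text
-0.074 [247 247 247] -0.072 [247 247 247] -0.07 [247 247 247] -0.068 [247 247 247] -0.066 [247 245 242] -0.064 [242 228 203] -0.062 [247 236 126] -0.06 [247 239 119] -0.058 [247 239 120] -0.056 [247 239 119] -0.054 [247 239 120] -0.052 [247 238 118] -0.05 [247 238 118] -0.048 [247 231 112] -0.046 [226 167  89] -0.044 [218 155  86] -0.042 [216 134  77] -0.04 [165 108  89] -0.038 [156 106  92] -0.036 [154 101  87] 
key z 0.04 (array([ 0.491 ,  0.0269, -1.0455]), np.float64(0.5169646724850643))

key z 0.048 (array([ 0.4903,  0.0297, -1.0338]), np.float64(0.424586768385218))

key z 0.056 (array([ 0.4931,  0.0272, -1.024 ]), np.float64(0.4795386599852033))

key z 0.066 (array([ 0.4943,  0.0277, -0.9907]), np.float64(0.6406826303820207))
scene (array([ 0.4902,  0.0305, -0.9862]), np.float64(0.14261019878997405))
wrist (array([ 0.492 ,  0.0262, -1.0738]), np.float64(0.23875181422351233))
```

```bash
python3 -c "
from plant import finish_job
print(finish_job())"
```

```text
the job is handed in; nothing more can be done
None
```

The orange case is seated on the lid lugs, the key stands in the lock turned to its stop, and the brass bolt is out. I handed the job in at about 21 s of the allowed 69; no verdict was reported.

- **Case:** I took the medium of the three orange cases, whose handle measured 91 mm high against the 96 mm given. It touched down at exactly the expected height with about 18 N, and the outline for fully home matched the pictures from two cameras.
- **Key:** It dropped into the slot with almost no force after a clockwise sweep of 0.16 rad. I then turned it clockwise to about 1.05 rad from the station's x axis, where torque rose from about 0 to 2.1 N m, which I took as the stop.
- **Last checks:**
  - **Bolt:** Its brass shows out to about x = −47 mm in the station frame, over the foot. I had no picture of its drawn-in tip to compare, so "fully out" rests on that and the torque.
  - **Key:** The handle fit was best with the tip 54 mm below the mouth.
  - **Gripper:** It is open and 14 cm above its release height.
- **Disagreements:** The two cameras differ by about 4 mm in the key's position and 0.09 rad in its turn. The red-mask fits were loose. A steady sideways force of about 7 N acted on the key while it was in the well.
- **Not measured:** I did not re-measure the reel, meter or soldering station at the end. The arm was not meant to touch them, and nothing in the forces or pictures showed that it had.

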